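# Show a colleague the uncapped vial and its cap

### The arm

A 6-joint arm with a two-finger parallel gripper is mounted at the origin on the work surface. World frame = base frame: x ahead of the robot, y to its left, z up, the work surface at z = 0. Lengths are in m, angles in rad, forces in N, time in s.
With the tool pointing down it reaches from about 0.3 to 0.85 m from the base axis. Payload 4.2 kg.
Tool frame: the origin (TCP) lies between the finger pads, 19 mm behind the fingertips; this is the grasp point; z points along the fingers, y is the line along which they close (so a half turn about z gives the same grasp; the last joint's range is limited). The gripper opens to 91 mm and grips with 3 to 60 N. Pads are 32 mm wide; open, the fingers measure 118 mm over their backs; the gripper's body (76 mm by 178 mm) begins 60 mm behind the grasp point.
Start: joints at [-1.353, 0.32, 1.565, -0, 1.257, -0.02], TCP at [0.135, -0.559, 0.233] pointing down, gripper open.
Joint ranges: [-3.11, 3.11], [-0.84, 2.01], [0.21, 2.61], [-1.34, 4.49], [0.05, 2.63], [-2.56, 2.56]. Speed limits (rad/s): [2.57, 2.57, 3.14, 3.14, 3.14, 3.14].

### API

Orientations are given as a unit quaternion [x, y, z, w].
In Python, from station import ctrl gives the robot as it stands.
- The arm moves only by the tool jog_arm, never from a script. Its argument "deltas" is a list of rows, each an object with "delta_pos": the shift along the tool's x, y, z as a fraction of full scale, a list of three; "angular": the turn, a rotation vector about the tool's x, y, z as a fraction of full scale, a list of three. A call has 1 to 12 rows; each row is the pose to reach, as a shift and turn from the pose commanded when the call began, along the tool's axes at that moment; what a row does not reach only later rows make up. Full scale, the value 1, is 0.3 m for a shift and 45 degrees for a turn. A row lasts 1/12 s, in which the tool goes at most 41.7 mm and 7.16 degrees, less where a joint would pass 70% of its speed; a pose out of reach is approached as far as the arm can. A call with a number of a shift or a turn outside -1 to 1 is refused whole. A call with a gripper value outside its range is refused whole. "jaw" is the opening, from 0 (shut) to 1 (fully open), set as the call begins (left out, the last holds). The fingers move at their own pace and stop on an object; "grip_force" is the grip in N (left out, the last holds). Time passes only in rows, so rows that repeat a pose let the fingers close. It gives the time, the measured TCP pose, the force, the opening and the grip force at its end, in the units of the state.
- ctrl.sense(): the state, without advancing time (a new reading comes with each control period).
- ctrl.grab_frame(name): name is "side" or "top" or "wrist"; returns a dict with "color" (420x560x3 uint8, red, green, blue), "K" (3x3 intrinsics, pixels), "distortion" ([k1, k2, p1, p2, k3] as OpenCV has them; the pictures are not rectified), "position" and "attitude" of the camera in the world; the wrist camera has in their place "tool_from_camera" (4x4, takes a point from camera to tool coordinates, whose origin is the TCP and whose axes are the flange's). Camera axes: x right, y down, z forward; pixel columns grow to the right and rows downward; lengths in m; the calibration is good to about 2 mm. A picture is of the moment at which its call begins: read the wrist's pose just before it. There is no depth.
- ctrl.hand_in(): hands the job in; it is judged then, once.
The state is a dict: "clock": time; "q": joint angles; "dq": joint speeds; "joint_torque": joint torques, N m; "tcp_pos": TCP position; "orientation": TCP orientation; "force": force on the tool from outside, world axes, zero at the start; "moment": the same for the moment, N m; "grip_width": finger opening in m; "finger_force": force on a finger pad.
Only numpy, scipy, OpenCV 4.12 (cv2) and the standard library are available. Lean on these libraries where they do the work, as an engineer would, in place of code of your own. Each camera call takes 0.05 s, during which the arm holds its last target. There are 200 camera calls.

### The job

Press the call button fully down and let it go, to fetch your colleague; then show what needs capping: point from above at the mouth of the one open vial in the rack, fingertips centred just above it (a couple of centimetres), stay there about two seconds, then point in the same way at the small screw cap that belongs to it, lying on the bench. Finish still pointing at that cap from just above. Touch no vial, rack, cap or other object on the bench besides the button, and on the way do not come down close over any closed vial or the large jar lid.

Things in the scene. Friction and masses are not known exactly. Their poses are not given: they have to be found in the camera images.
- call (a joint): travel of the bench call button: 0 m = released, 0.006 m = fully down; it is pressed straight down, springs back by itself, and takes 4 N to push fully down
- call_top (a point): centre of the top face of the call button, a round upright dark grey push key 40 mm across standing 10 mm out of a round white housing (56 mm across, 12 mm high, fixed to the bench), so its top is 22 mm above the bench when released, at the right-hand end of the work (-y)
- rack: dull blue plastic block 130 x 190 x 35 mm (x, y, z) standing flat on the bench, with six round holes 25 mm deep in 2 rows (x = -30, 30 mm) of 3 (y = -60, 0, 60 mm); origin at the centre of its underside, z up. It does not move
- vial_open: the open vial: an upright white plastic bottle 28 mm across and 85 mm high, without a cap, so that its round mouth (21 mm inside, 25 mm outside) shows; loose in one of the rack's holes; origin at the centre of its underside, 10 mm above the bench; z up
- open_rim (a point): centre of the mouth of the open vial, level with its rim (95 mm above the bench)
- vial_a: a closed vial: the same bottle with its ribbed dark grey screw cap on (cap 32 mm across, 14 mm high; 88 mm high in all), loose in one of the rack's holes; origin at the centre of its underside; z up
- vial_a_top (a point): centre of the cap's top on that closed vial (98 mm above the bench)
- vial_b: a closed vial: the same bottle with its ribbed dark grey screw cap on (cap 32 mm across, 14 mm high; 88 mm high in all), loose in one of the rack's holes; origin at the centre of its underside; z up
- vial_b_top (a point): centre of the cap's top on that closed vial (98 mm above the bench)
- vial_c: a closed vial: the same bottle with its ribbed dark grey screw cap on (cap 32 mm across, 14 mm high; 88 mm high in all), loose in one of the rack's holes; origin at the centre of its underside; z up
- vial_c_top (a point): centre of the cap's top on that closed vial (98 mm above the bench)
- vial_d: a closed vial: the same bottle with its ribbed dark grey screw cap on (cap 32 mm across, 14 mm high; 88 mm high in all), loose in one of the rack's holes; origin at the centre of its underside; z up
- vial_d_top (a point): centre of the cap's top on that closed vial (98 mm above the bench)
- vial_e: a closed vial: the same bottle with its ribbed dark grey screw cap on (cap 32 mm across, 14 mm high; 88 mm high in all), loose in one of the rack's holes; origin at the centre of its underside; z up
- vial_e_top (a point): centre of the cap's top on that closed vial (98 mm above the bench)
- screw_cap: the missing cap: a small ribbed dark grey screw cap 32 mm across and 14 mm high, like those on the closed vials, lying loose on the bench, top up; origin at the centre of its underside; z up
- screw_cap_top (a point): centre of the top of that loose small cap, 14 mm above the bench
- jar_lid: a large smooth dark grey jar lid 68 mm across and 16 mm high lying loose on the bench, which does not belong to the vial; origin at the centre of its underside
- jar_lid_top (a point): centre of the jar lid's top, 16 mm above the bench
- beaker: empty glass beaker 66 mm across at the rim and 80 mm high standing on the bench; origin at the centre of its underside
- pipette: white hand pipette about 255 mm long and 24 mm high lying along y on the far side of the bench; origin on the bench below the middle of its length, roughly
Things that resemble listed ones, but are neither listed nor needed, are in the scene too. What is shaped like the vial_open but brown or orange is not meant.

How it is judged:
On the way, in this order (a step that is already met when the one before it is completed fails the run):
1. the call button is pressed down by more than 4.5 mm (value of joint call above 0.0045 m), for 0.05 s.
2. with the call button released, the TCP dwells 1.5 s within 15 mm sideways of the centre of the open vial's mouth, 19 to 65 mm above the rim (horizontal distance between the grasp point and open_rim below 0.015 m and z of the grasp point in the frame of open_rim between 0.019 and 0.065 m and value of joint call below 0.002 m), for 1.5 s.
3. the TCP dwells 1.5 s within 15 mm sideways of the centre of the loose screw cap, 19 to 65 mm above its top (horizontal distance between the grasp point and screw_cap_top below 0.015 m and z of the grasp point in the frame of screw_cap_top between 0.019 and 0.065 m), for 1.5 s.
At the end, for the whole second after the job is handed in: TCP within 15 mm sideways of the loose screw cap's centre and 19 to 65 mm above its top, the cap at rest, the call button up again (under 2 mm), and all vials, the cap, jar lid, beaker and pipette within 5 mm of where they started (all of step 3 and value of joint call below 0.002 m and linear speed of screw_cap below 0.02 m/s and distance of each of vial_open, vial_a, vial_b, vial_c, vial_d, vial_e, screw_cap, jar_lid, beaker, pipette from where it was at the start of the episode below 0.005 m); the robot touches nothing.
It fails at once if the robot touches the rack, a vial, the loose cap, the jar lid, the beaker or the pipette (contact force between any of the fingers, the arm and rack above 0.3 N or contact force between any of the fingers, the arm and vial_open above 0.3 N or contact force between any of the fingers, the arm and vial_a above 0.3 N or contact force between any of the fingers, the arm and vial_b above 0.3 N or contact force between any of the fingers, the arm and vial_c above 0.3 N or contact force between any of the fingers, the arm and vial_d above 0.3 N or contact force between any of the fingers, the arm and vial_e above 0.3 N or contact force between any of the fingers, the arm and screw_cap above 0.3 N or contact force between any of the fingers, the arm and jar_lid above 0.3 N or contact force between any of the fingers, the arm and beaker above 0.3 N or contact force between any of the fingers, the arm and pipette above 0.3 N).
It fails at once if a vial, the loose cap, the jar lid, the beaker or the pipette is shifted or lifted by more than 5 mm (distance of any of vial_open, vial_a, vial_b, vial_c, vial_d, vial_e, screw_cap, jar_lid, beaker, pipette from where it was at the start of the episode above 0.005 m).
It fails at once if the fingertips come down close over a closed vial or the jar lid (TCP within 15 mm sideways of its middle and less than 45 mm above its top), which would point out the wrong thing ((horizontal distance between the grasp point and vial_a_top below 0.015 m and z of the grasp point in the frame of vial_a_top below 0.045 m) or (horizontal distance between the grasp point and vial_b_top below 0.015 m and z of the grasp point in the frame of vial_b_top below 0.045 m) or (horizontal distance between the grasp point and vial_c_top below 0.015 m and z of the grasp point in the frame of vial_c_top below 0.045 m) or (horizontal distance between the grasp point and vial_d_top below 0.015 m and z of the grasp point in the frame of vial_d_top below 0.045 m) or (horizontal distance between the grasp point and vial_e_top below 0.015 m and z of the grasp point in the frame of vial_e_top below 0.045 m) or (horizontal distance between the grasp point and jar_lid_top below 0.015 m and z of the grasp point in the frame of jar_lid_top below 0.045 m)).
It also fails if it takes over 58 s, if anything falls off the work surface, if the arm or the gripper's body presses on something with over 40 N, if the wrist force passes 120 N, or if a joint passes its speed limit or range.

## Working session

There is one attempt and no reset: what is moved stays moved. The work goes in short steps, Python scripts to look and compute and a tool call to move; the robot and the scene stay as the last step left them, time stands still between calls to the robot, and variables do not carry over. Pictures are saved under pics/ and viewed, at most 10 in all, crops included, and the job is handed in when it is done.

Besides the shell and the picture viewer there is one more tool, called after ">>>" as name(argument=value, ...) on one line, values as JSON. jog_arm: Moves the arm, as the interface text tells. Shift numbers are shares of 0.3 m and turn numbers shares of 45 degrees, none past 1 either way. Its arguments: {"type":"object","properties":{"deltas":{"type":"array","items":{"type":"object","properties":{"delta_pos":{"type":"array","items":{"type":"number","minimum":-1,"maximum":1}},"angular":{"type":"array","items":{"type":"number","minimum":-1,"maximum":1}}}}},"jaw":{"type":"number"},"grip_force":{"type":"number"}},"required":["deltas"]}

```bash
mkdir -p pics; cat > h.py <<'E'
import numpy as np, cv2
from scipy.spatial.transform import Rotation as R
from station import ctrl
def grab(n,f):
    s=ctrl.sense(); g=ctrl.grab_frame(n); cv2.imwrite(f'pics/{f}.png',g['color'][:,:,::-1])
    K=np.array(g['K'],float); D=np.array(g['distortion'],float)
    if n=='wrist':
        T=np.eye(4);T[:3,:3]=R.from_quat(s['orientation']).as_matrix();T[:3,3]=s['tcp_pos'];M=T@np.array(g['tool_from_camera'])
    else:
        M=np.eye(4);a=np.array(g['attitude'],float);M[:3,:3]=a if a.shape==(3,3) else R.from_quat(a).as_matrix();M[:3,3]=g['position']
    np.savez(f'pics/{f}.npz',K=K,D=D,M=M); return g['color']
def toworld(f,px,z):
    c=np.load(f'pics/{f}.npz'); K,D,M=c['K'],c['D'],c['M']
    p=cv2.undistortPoints(np.array([[px]],float),K,D)[0,0]
    d=M[:3,:3]@[p[0],p[1],1]; o=M[:3,3]; return (o+d*(z-o[2])/d[2]).round(4)
def topix(f,P):
    c=np.load(f'pics/{f}.npz'); K,D,M=c['K'],c['D'],c['M']; Mi=np.linalg.inv(M)
    return cv2.projectPoints(np.array([P],float),cv2.Rodrigues(Mi[:3,:3])[0],Mi[:3,3],K,D)[0].ravel().round(1)
E
python3 - <<'E'
from h import *
grab('top','t0');grab('side','s0');s=ctrl.sense();print(s['tcp_pos'],s['orientation'],s['clock'])
for n in('t0','s0'): print(np.load(f'pics/{n}.npz')['M'].round(3))
E
```

```text
[ 0.13534135 -0.55840934  0.23200562] [ 9.92941974e-01  1.18598486e-01 -8.78604285e-05 -7.92674755e-04] 0.1
[[ 0.127 -0.967  0.22   0.413]
 [-0.992 -0.124  0.027 -0.03 ]
 [ 0.002 -0.222 -0.975  0.905]
 [ 0.     0.     0.     1.   ]]
[[ 0.869 -0.283  0.406  0.21 ]
 [-0.495 -0.471  0.73  -0.669]
 [-0.015 -0.835 -0.549  0.578]
 [ 0.     0.     0.     1.   ]]
```

View pics/t0.png

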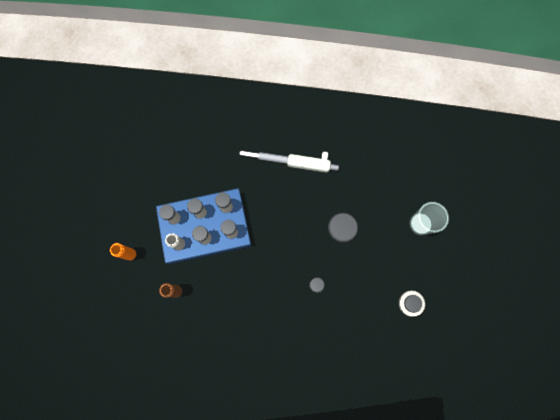

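View pics/s0.png

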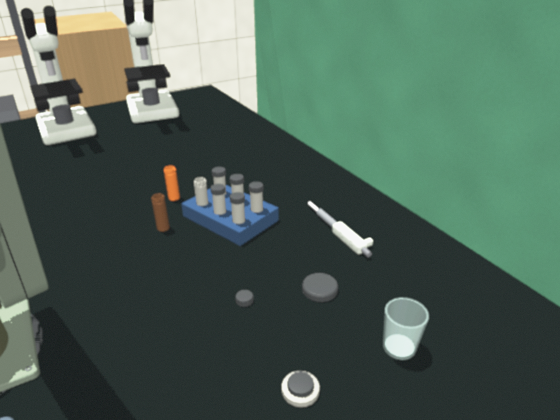

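The top picture shows these candidates:
- **Vials:** the open white one in the rack is at about (172,240). The other five in the rack have dark caps. The orange vial (122,251) and brown vial (170,291) stand outside the rack, so they aren't meant.
- **Caps:** the small disc (317,285) fits the 32 mm screw cap. The large one (343,227) is the jar lid.
- **Button:** the dark key in the white ring is at (412,303).

I'll measure these and confirm them in one enlarged crop.

```bash
python3 - <<'E'
from h import *
im=cv2.imread('pics/t0.png'); 
a=cv2.resize(im[185:315,100:270],None,fx=4,fy=4,interpolation=cv2.INTER_CUBIC)[:, :]
b=cv2.resize(im[200:330,295:435],None,fx=4,fy=4,interpolation=cv2.INTER_CUBIC)
g=cv2.convertScaleAbs(np.hstack([a,b]),alpha=1.6,beta=20)
cv2.imwrite('pics/c0.png',cv2.resize(g,(800,int(800*g.shape[0]/g.shape[1]))))
gray=im.max(2)
def blob(x,y,r,t):
    w=gray[y-r:y+r+1,x-r:x+r+1]; n,l,s,c=cv2.connectedComponentsWithStats((w>t).astype('uint8'))
    i=1+s[1:,4].argmax(); return c[i]+[x-r,y-r],s[i,2:5],np.median(w[:3])
for n,x,y,r,t,z in(('cap',317,285,14,45,.014),('lid',343,227,22,45,.016),('button',412,303,20,110,.012)):
    c,s,bg=blob(x,y,r,t); print(n,c.round(1),s,bg,toworld('t0',c,z))
print('rim',toworld('t0',(172,240),.095))
for n,p,z in(('a',(168,212),.098),('b',(195,206),.098),('c',(223,200),.098),('d',(201,234),.098),('e',(229,227),.098),('beaker',(433,218),.08),('orange',(117,250),.085),('brown',(167,290),.085),('cap side',(244,297),.014),('btn side',(300,383),.022),('rim side',(201,181),.095)):
    print(n,toworld('s0' if 'side' in n else 't0',p,z))
E
```

```text
cap [316.6 284.6] [ 16  16 207] 39.0 [ 0.4595 -0.1134  0.014 ]
lid [342.5 227.1] [ 30  31 732] 39.0 [ 0.5953 -0.1582  0.016 ]
button [411.8 303.3] [ 26  27 498] 39.0 [ 0.4443 -0.3282  0.012 ]
rim [0.5072 0.1998 0.095 ]
a [0.5639 0.2182 0.098 ]
b [0.5839 0.164  0.098 ]
c [0.6041 0.1077 0.098 ]
d [0.5269 0.1414 0.098 ]
e [0.5488 0.0863 0.098 ]
beaker [ 0.6264 -0.3412  0.08  ]
orange [0.4723 0.3145 0.085 ]
brown [0.4055 0.1943 0.085 ]
cap side [ 0.4554 -0.1158  0.014 ]
btn side [ 0.4407 -0.3284  0.022 ]
rim side [0.5067 0.1971 0.095 ]
```

View pics/c0.png

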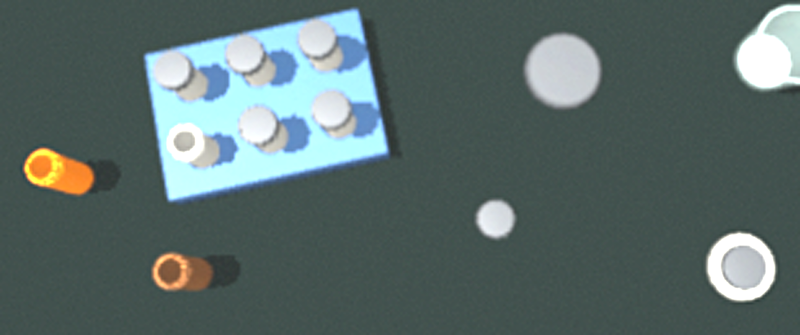

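The crop confirms it. The only open white mouth is in the rack, in the row nearer the robot, and the small ribbed disc is the screw cap. Both views agree to about 4 mm. Next I shut the jaw and move towards the button.

>>> jog_arm(deltas=[{"delta_pos":[0.08,-0.035,0]},{"delta_pos":[0.18,-0.08,0]},{"delta_pos":[0.28,-0.12,0]},{"delta_pos":[0.38,-0.165,0]},{"delta_pos":[0.48,-0.21,0]},{"delta_pos":[0.58,-0.25,0]},{"delta_pos":[0.68,-0.295,0]},{"delta_pos":[0.76,-0.33,0]},{"delta_pos":[0.8,-0.35,0]},{"delta_pos":[0.8,-0.35,0]},{"delta_pos":[0.8,-0.35,0]}], jaw=0)

```text
invalid input at $.deltas[0]: expected keys delta_pos, angular
```

```bash
cat >> h.py <<'E'
def to(P):
    s=ctrl.sense(); d=R.from_quat(s['orientation']).inv().apply(np.array(P)-s['tcp_pos'])/.3
    print('tcp',np.round(s['tcp_pos'],4),'t',s['clock'],'w',round(s['grip_width'],4),'F',np.round(s['force'],1),'delta',d.round(3))
E
python3 -c "
from h import *
to((.443,-.328,.12))"
```

```text
tcp [ 0.1353 -0.5584  0.232 ] t 0.1 w 0.091 F [-0.4  0.9  0.3] delta [ 1.178 -0.504  0.374]
```

>>> jog_arm(deltas=[{"delta_pos":[0.08,-0.035,0],"angular":[0,0,0]},{"delta_pos":[0.18,-0.08,0],"angular":[0,0,0]},{"delta_pos":[0.28,-0.12,0],"angular":[0,0,0]},{"delta_pos":[0.38,-0.165,0],"angular":[0,0,0]},{"delta_pos":[0.48,-0.21,0],"angular":[0,0,0]},{"delta_pos":[0.58,-0.25,0],"angular":[0,0,0]},{"delta_pos":[0.68,-0.295,0],"angular":[0,0,0]},{"delta_pos":[0.76,-0.33,0],"angular":[0,0,0]},{"delta_pos":[0.8,-0.35,0],"angular":[0,0,0]},{"delta_pos":[0.8,-0.35,0],"angular":[0,0,0]}], jaw=0)

```text
clock: 0.93
tcp_pos: [0.3457, -0.3983, 0.2324]
orientation: [0.993, 0.12, 0.0, -0.001]
force: [-0.7, -0.5, 0.3]
grip_width: 0.0273
finger_force: 0.0
```

```bash
python3 -c "
from h import *
to((.443,-.328,.12))"
```

```text
tcp [ 0.3457 -0.3983  0.2324] t 0.9333 w 0.0273 F [-0.7 -0.5  0.3] delta [ 0.371 -0.15   0.375]
```

>>> jog_arm(deltas=[{"delta_pos":[0.08,-0.03,0.06],"angular":[0,0,0]},{"delta_pos":[0.16,-0.065,0.14],"angular":[0,0,0]},{"delta_pos":[0.24,-0.1,0.22],"angular":[0,0,0]},{"delta_pos":[0.32,-0.13,0.3],"angular":[0,0,0]},{"delta_pos":[0.37,-0.15,0.36],"angular":[0,0,0]},{"delta_pos":[0.37,-0.15,0.375],"angular":[0,0,0]},{"delta_pos":[0.37,-0.15,0.375],"angular":[0,0,0]},{"delta_pos":[0.37,-0.15,0.375],"angular":[0,0,0]}])

```text
clock: 1.6
tcp_pos: [0.4406, -0.3314, 0.1206]
orientation: [0.993, 0.118, -0.0, 0.0]
force: [-0.4, -0.6, -0.5]
grip_width: 0.0009
finger_force: 0.0
```

```bash
python3 -c "
from h import *
im=grab('wrist','w1');to((.443,-.328,.041));print(topix('w1',(.443,-.328,.022)))"
```

```text
tcp [ 0.4408 -0.3317  0.1212] t 1.65 w -0.0 F [0.3 0.3 0. ] delta [ 0.01  -0.011  0.267]
[272.  210.8]
```

View pics/w1.png

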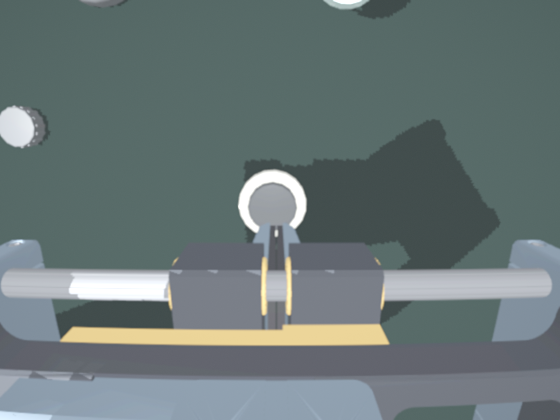

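The white housing is at about (272,203), with its key directly ahead of the closed fingertips, about 5 mm farther out than predicted. The screw cap is at (18,126). I press straight down with a small forward correction.

>>> jog_arm(deltas=[{"delta_pos":[0.015,-0.01,0.08],"angular":[0,0,0]},{"delta_pos":[0.015,-0.01,0.16],"angular":[0,0,0]},{"delta_pos":[0.015,-0.01,0.22],"angular":[0,0,0]},{"delta_pos":[0.015,-0.01,0.25],"angular":[0,0,0]},{"delta_pos":[0.015,-0.01,0.265],"angular":[0,0,0]},{"delta_pos":[0.015,-0.01,0.275],"angular":[0,0,0]},{"delta_pos":[0.015,-0.01,0.283],"angular":[0,0,0]},{"delta_pos":[0.015,-0.01,0.288],"angular":[0,0,0]},{"delta_pos":[0.015,-0.01,0.288],"angular":[0,0,0]},{"delta_pos":[0.015,-0.01,0.288],"angular":[0,0,0]}])

```text
clock: 2.48
tcp_pos: [0.445, -0.3272, 0.0351]
orientation: [0.993, 0.119, 0.0, 0.001]
force: [-4.0, -1.1, 6.5]
grip_width: 0.0003
finger_force: 2.8
```

>>> jog_arm(deltas=[{"delta_pos":[0,0,0.003],"angular":[0,0,0]},{"delta_pos":[0,0,0.003],"angular":[0,0,0]},{"delta_pos":[0,0,-0.05],"angular":[0,0,0]},{"delta_pos":[0,0,-0.15],"angular":[0,0,0]},{"delta_pos":[0,0,-0.27],"angular":[0,0,0]},{"delta_pos":[0,0,-0.39],"angular":[0,0,0]},{"delta_pos":[0,0,-0.5],"angular":[0,0,0]},{"delta_pos":[0,0,-0.57],"angular":[0,0,0]},{"delta_pos":[0,0,-0.6],"angular":[0,0,0]},{"delta_pos":[0,0,-0.6],"angular":[0,0,0]}])

```text
clock: 3.32
tcp_pos: [0.4463, -0.3271, 0.2164]
orientation: [0.993, 0.119, 0.002, 0.002]
force: [-0.2, 0.4, 0.5]
grip_width: 0.0003
finger_force: 0.0
```

```bash
python3 -c "
from h import *
to((.507,.199,.215))"
```

```text
tcp [ 0.4463 -0.3271  0.2164] t 3.3167 w 0.0003 F [-0.2  0.4  0.5] delta [ 6.100e-01 -1.657e+00 -1.000e-03]
```

>>> jog_arm(deltas=[{"delta_pos":[0.03,-0.08,0],"angular":[0,0,0]},{"delta_pos":[0.07,-0.18,0],"angular":[0,0,0]},{"delta_pos":[0.1,-0.28,0],"angular":[0,0,0]},{"delta_pos":[0.14,-0.38,0],"angular":[0,0,0]},{"delta_pos":[0.18,-0.48,0],"angular":[0,0,0]},{"delta_pos":[0.21,-0.58,0],"angular":[0,0,0]},{"delta_pos":[0.25,-0.68,0],"angular":[0,0,0]},{"delta_pos":[0.28,-0.77,0],"angular":[0,0,0]},{"delta_pos":[0.31,-0.83,0],"angular":[0,0,0]},{"delta_pos":[0.31,-0.83,0],"angular":[0,0,0]}])

```text
clock: 4.15
tcp_pos: [0.4761, -0.0592, 0.2118]
orientation: [0.993, 0.12, -0.001, -0.001]
force: [0.9, -0.4, 0.7]
grip_width: 0.0004
finger_force: 0.0
```

>>> jog_arm(deltas=[{"delta_pos":[0.03,-0.08,0],"angular":[0,0,0]},{"delta_pos":[0.07,-0.18,0],"angular":[0,0,0]},{"delta_pos":[0.1,-0.28,0],"angular":[0,0,0]},{"delta_pos":[0.14,-0.38,0],"angular":[0,0,0]},{"delta_pos":[0.18,-0.48,0],"angular":[0,0,0]},{"delta_pos":[0.21,-0.58,0],"angular":[0,0,0]},{"delta_pos":[0.25,-0.68,0],"angular":[0,0,0]},{"delta_pos":[0.28,-0.77,0],"angular":[0,0,0]},{"delta_pos":[0.3,-0.83,0],"angular":[0,0,0]},{"delta_pos":[0.3,-0.83,0],"angular":[0,0,0]},{"delta_pos":[0.3,-0.83,0],"angular":[0,0,0]}])

```text
clock: 5.07
tcp_pos: [0.505, 0.2004, 0.212]
orientation: [0.993, 0.119, -0.001, 0.001]
force: [0.4, -0.8, -0.2]
grip_width: 0.0001
finger_force: 0.0
```

```bash
python3 -c "
from h import *
grab('wrist','w2');to((.507,.199,.14));print(topix('w2',(.507,.199,.095)))"
```

```text
tcp [0.505  0.1997 0.2124] t 5.1167 w 0.0004 F [-0.  -0.6 -0. ] delta [0.007 0.004 0.241]
[277.5 206.3]
```

View pics/w2.png

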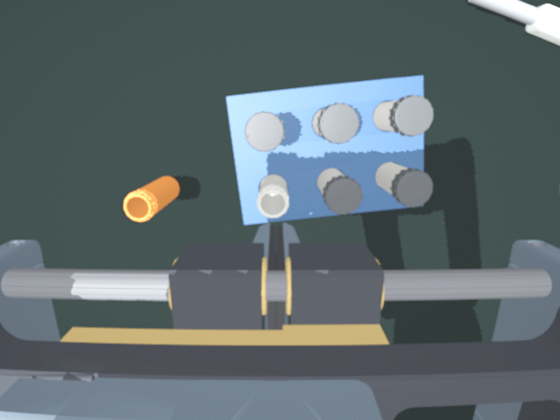

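The open mouth is at (273,201), directly under the fingertips and about 4 mm farther out than predicted. The closed caps are well to the side. I go down to 45 mm above the rim and dwell.

>>> jog_arm(deltas=[{"delta_pos":[0.014,0,0.05],"angular":[0,0,0]},{"delta_pos":[0.014,0,0.12],"angular":[0,0,0]},{"delta_pos":[0.014,0,0.18],"angular":[0,0,0]},{"delta_pos":[0.014,0,0.22],"angular":[0,0,0]},{"delta_pos":[0.014,0,0.24],"angular":[0,0,0]},{"delta_pos":[0.014,0,0.24],"angular":[0,0,0]},{"delta_pos":[0.014,0,0.24],"angular":[0,0,0]},{"delta_pos":[0.014,0,0.24],"angular":[0,0,0]}])

```text
clock: 5.78
tcp_pos: [0.5102, 0.2013, 0.1427]
orientation: [0.993, 0.118, 0.001, -0.0]
force: [-0.5, -0.5, 0.6]
grip_width: 0.0005
finger_force: 0.0
```

```bash
python3 - <<'E'
from h import *
grab('side','s2');print(toworld('w2',(273,201),.095));to((.509,.201,.14))
im=cv2.imread('pics/s2.png'); cv2.imwrite('pics/s2c.png',cv2.resize(im[90:250,130:330],None,fx=3.5,fy=3.5,interpolation=cv2.INTER_CUBIC))
E
```

```text
[0.5106 0.2038 0.095 ]
tcp [0.5102 0.2015 0.1428] t 5.8333 w 0.0008 F [-0.3 -0.3  0.8] delta [-0.004  0.001  0.009]
```

View pics/s2c.png

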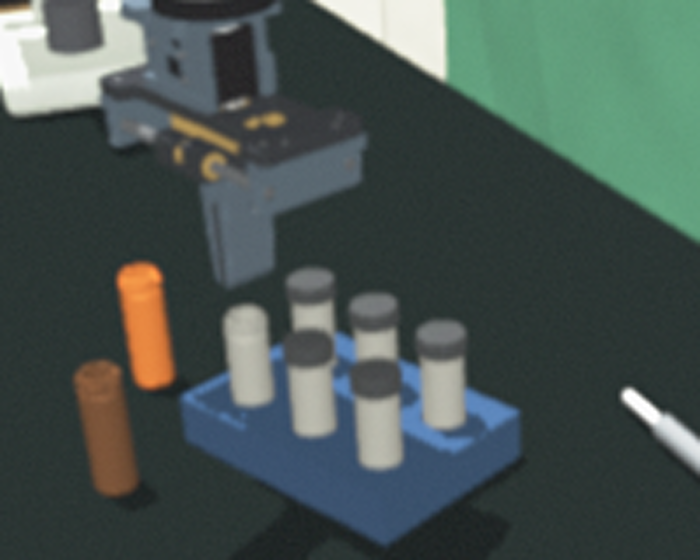

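The fingertips, at about (240,283) in the crop, hang just above the open mouth at (245,315), clear of everything. All measurements agree to within 5 mm, so I dwell here.

>>> jog_arm(deltas=[{"delta_pos":[0,0,0],"angular":[0,0,0]},{"delta_pos":[0,0,0],"angular":[0,0,0]},{"delta_pos":[0,0,0],"angular":[0,0,0]},{"delta_pos":[0,0,0],"angular":[0,0,0]},{"delta_pos":[0,0,0],"angular":[0,0,0]},{"delta_pos":[0,0,0],"angular":[0,0,0]},{"delta_pos":[0,0,0],"angular":[0,0,0]},{"delta_pos":[0,0,0],"angular":[0,0,0]},{"delta_pos":[0,0,0],"angular":[0,0,0]},{"delta_pos":[0,0,0],"angular":[0,0,0]},{"delta_pos":[0,0,0],"angular":[0,0,0]},{"delta_pos":[0,0,0],"angular":[0,0,0]}])

```text
clock: 6.83
tcp_pos: [0.5095, 0.2017, 0.1418]
orientation: [0.993, 0.119, -0.0, 0.0]
force: [-0.0, -0.3, -0.3]
grip_width: 0.0006
finger_force: 0.0
```

>>> jog_arm(deltas=[{"delta_pos":[0,0,0],"angular":[0,0,0]},{"delta_pos":[0,0,0],"angular":[0,0,0]},{"delta_pos":[0,0,0],"angular":[0,0,0]},{"delta_pos":[0,0,0],"angular":[0,0,0]},{"delta_pos":[0,0,0],"angular":[0,0,0]},{"delta_pos":[0,0,0],"angular":[0,0,0]},{"delta_pos":[0,0,0],"angular":[0,0,0]},{"delta_pos":[0,0,0],"angular":[0,0,0]},{"delta_pos":[0,0,0],"angular":[0,0,0]},{"delta_pos":[0,0,0],"angular":[0,0,0]},{"delta_pos":[0,0,0],"angular":[0,0,0]},{"delta_pos":[0,0,0],"angular":[0,0,0]}])

```text
clock: 7.83
tcp_pos: [0.5095, 0.2017, 0.1418]
orientation: [0.993, 0.119, -0.0, 0.0]
force: [0.3, -0.0, -0.1]
grip_width: 0.0003
finger_force: 0.0
```

>>> jog_arm(deltas=[{"delta_pos":[0,0,-0.05],"angular":[0,0,0]},{"delta_pos":[0,0,-0.13],"angular":[0,0,0]},{"delta_pos":[0,0,-0.2],"angular":[0,0,0]},{"delta_pos":[0,0,-0.24],"angular":[0,0,0]},{"delta_pos":[0,0,-0.25],"angular":[0,0,0]},{"delta_pos":[0,0,-0.25],"angular":[0,0,0]}])

```text
clock: 8.33
tcp_pos: [0.5099, 0.2018, 0.2176]
orientation: [0.993, 0.119, 0.001, -0.0]
force: [-0.7, -0.7, -0.3]
grip_width: 0.0003
finger_force: 0.0
```

```bash
python3 -c "
from h import *
to((.459,-.114,.17))"
```

```text
tcp [0.5099 0.2018 0.2176] t 8.3333 w 0.0003 F [-0.7 -0.7 -0.3] delta [-0.413  0.983  0.158]
```

>>> jog_arm(deltas=[{"delta_pos":[-0.04,0.09,0],"angular":[0,0,0]},{"delta_pos":[-0.08,0.19,0],"angular":[0,0,0]},{"delta_pos":[-0.13,0.3,0],"angular":[0,0,0]},{"delta_pos":[-0.17,0.41,0],"angular":[0,0,0]},{"delta_pos":[-0.22,0.52,0],"angular":[0,0,0]},{"delta_pos":[-0.27,0.63,0],"angular":[0,0,0]},{"delta_pos":[-0.31,0.74,0],"angular":[0,0,0]},{"delta_pos":[-0.36,0.85,0.05],"angular":[0,0,0]},{"delta_pos":[-0.4,0.94,0.1],"angular":[0,0,0]},{"delta_pos":[-0.41,0.98,0.15],"angular":[0,0,0]},{"delta_pos":[-0.41,0.98,0.16],"angular":[0,0,0]},{"delta_pos":[-0.41,0.98,0.16],"angular":[0,0,0]}])

```text
clock: 9.33
tcp_pos: [0.4578, -0.1129, 0.1669]
orientation: [0.993, 0.118, -0.002, -0.001]
force: [-0.6, 0.9, -0.6]
grip_width: 0.0005
finger_force: 0.0
```

```bash
python3 -c "
from h import *
grab('wrist','w3');to((.46,-.114,.058));print(topix('w3',(.459,-.114,.014)))"
```

```text
tcp [ 0.4587 -0.1125  0.168 ] t 9.3833 w 0.0003 F [ 0.7  1.1 -0.4] delta [0.004 0.006 0.367]
[277.3 197.1]
```

View pics/w3.png

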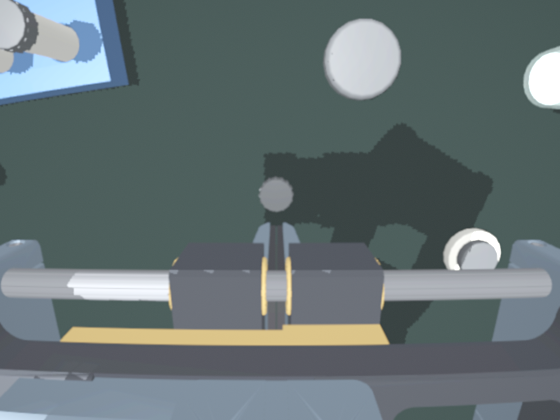

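The small ribbed cap is at (276,194), within 3 px of the prediction. The jar lid (362,60) is far off. I descend straight down and dwell.

>>> jog_arm(deltas=[{"delta_pos":[0.006,0.003,0.06],"angular":[0,0,0]},{"delta_pos":[0.006,0.003,0.14],"angular":[0,0,0]},{"delta_pos":[0.006,0.003,0.22],"angular":[0,0,0]},{"delta_pos":[0.006,0.003,0.29],"angular":[0,0,0]},{"delta_pos":[0.006,0.003,0.34],"angular":[0,0,0]},{"delta_pos":[0.006,0.003,0.36],"angular":[0,0,0]},{"delta_pos":[0.006,0.003,0.365],"angular":[0,0,0]},{"delta_pos":[0.006,0.003,0.365],"angular":[0,0,0]},{"delta_pos":[0.006,0.003,0.365],"angular":[0,0,0]},{"delta_pos":[0.006,0.003,0.365],"angular":[0,0,0]}])

```text
clock: 10.22
tcp_pos: [0.4621, -0.1135, 0.0605]
orientation: [0.993, 0.119, 0.001, 0.001]
force: [0.0, 0.2, 0.0]
grip_width: 0.0002
finger_force: 0.0
```

>>> jog_arm(deltas=[{"delta_pos":[0,0,0],"angular":[0,0,0]},{"delta_pos":[0,0,0],"angular":[0,0,0]},{"delta_pos":[0,0,0],"angular":[0,0,0]},{"delta_pos":[0,0,0],"angular":[0,0,0]},{"delta_pos":[0,0,0],"angular":[0,0,0]},{"delta_pos":[0,0,0],"angular":[0,0,0]},{"delta_pos":[0,0,0],"angular":[0,0,0]},{"delta_pos":[0,0,0],"angular":[0,0,0]},{"delta_pos":[0,0,0],"angular":[0,0,0]},{"delta_pos":[0,0,0],"angular":[0,0,0]},{"delta_pos":[0,0,0],"angular":[0,0,0]},{"delta_pos":[0,0,0],"angular":[0,0,0]}])

```text
clock: 11.22
tcp_pos: [0.4612, -0.1135, 0.0593]
orientation: [0.993, 0.119, 0.0, 0.0]
force: [-0.5, -0.2, 0.5]
grip_width: 0.0003
finger_force: 0.0
```

>>> jog_arm(deltas=[{"delta_pos":[0,0,0],"angular":[0,0,0]},{"delta_pos":[0,0,0],"angular":[0,0,0]},{"delta_pos":[0,0,0],"angular":[0,0,0]},{"delta_pos":[0,0,0],"angular":[0,0,0]},{"delta_pos":[0,0,0],"angular":[0,0,0]},{"delta_pos":[0,0,0],"angular":[0,0,0]},{"delta_pos":[0,0,0],"angular":[0,0,0]},{"delta_pos":[0,0,0],"angular":[0,0,0]},{"delta_pos":[0,0,0],"angular":[0,0,0]},{"delta_pos":[0,0,0],"angular":[0,0,0]},{"delta_pos":[0,0,0],"angular":[0,0,0]},{"delta_pos":[0,0,0],"angular":[0,0,0]}])

```text
clock: 12.22
tcp_pos: [0.4612, -0.1135, 0.0593]
orientation: [0.993, 0.119, 0.0, 0.0]
force: [0.2, -0.0, 1.4]
grip_width: 0.0005
finger_force: 0.0
```

```bash
python3 -c "
from h import *
grab('side','s3');to((.46,-.114,.058))
im=cv2.imread('pics/s3.png'); cv2.imwrite('pics/s3c.png',cv2.resize(im[200:360,150:350],None,fx=3,fy=3))"
```

```text
tcp [ 0.4612 -0.1135  0.0593] t 12.2667 w 0.0004 F [0.2 0.2 0.2] delta [-0.004  0.001  0.004]
```

View pics/s3c.png

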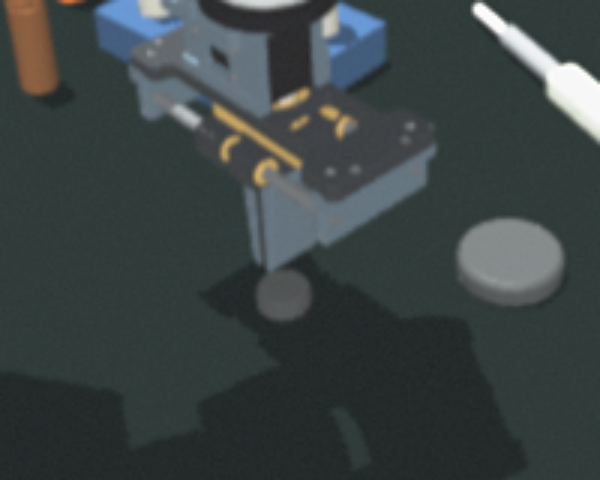

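The fingertips, at about (280,262) in the crop, hang just above the small cap at (284,292) without touching it. The jar lid is well to the side.

```bash
python3 -c "
from station import ctrl
print(ctrl.hand_in())"
```

```text
the job is handed in; nothing more can be done
None
```

I pressed and released the call button, pointed at the open vial's mouth for about two seconds, then at the loose screw cap, and handed in at about 12 s still over the cap; no contact besides the button was seen, and the hand-in returned no verdict.

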